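# Seat the rocking jar lid on the display yogurt maker

## Robot

A 7-joint arm with a two-finger parallel gripper is mounted at the origin on the work surface. World frame = base frame: x ahead of the robot, y to its left, z up, the work surface at z = 0. Lengths are in m, angles in rad, forces in N, time in s.
With the tool pointing down it reaches from about 0.4 to 0.85 m from the base axis. Payload 10.4 kg.
Tool frame: the origin (TCP) lies midway between the tips of the shut fingers; the grasp point (between the pads) lies 19 mm behind it (ctrl.grasp_offset is the distance from the TCP to the grasp point, in m); z points along the fingers, y is the direction in which the jaws open and shut (so a half turn about z gives the same grasp; the last joint's range is limited). The gripper opens to 85 mm and grips with 20 to 120 N. Pads are 22 mm wide; open, the fingers measure 114 mm over their backs; the gripper's body (76 mm by 85 mm) begins 54 mm behind the grasp point. The pads swing forward as they close: fully open they stand 13 mm farther back than shut.
Start: joints at [1.299, 0.332, -0.065, 1.46, 0.022, 1.35, -0.088], TCP at [0.154, -0.606, 0.231] pointing down, gripper open.
Joint ranges: [-2.6, 2.6], [-0.5, 2.12], [-1.47, 1.34], [0.16, 2.42], [-1.27, 4.41], [0.06, 2.06], [-2.6, 2.6]. Speed limits (rad/s): [2.22, 2.22, 2.79, 2.79, 3.14, 3.14, 3.14].

## Interface

Orientations are given as [roll, pitch, yaw] about the fixed x, y, z axes, in that order (R = Rz(yaw) Ry(pitch) Rx(roll)).
In Python, from rig import ctrl gives the robot as it stands. Calls block until the motion is done:
- ctrl.move_to(position, orientation): joint-space move of the TCP to a pose.
- ctrl.line_to(position, velocity=0.15, ori=None, threshold=None): straight line of the TCP; ori=None keeps the orientation; velocity is the mean speed in m/s. With threshold (N) it stops when the force on the tool has changed by that much, and returns True; else False.
- ctrl.move_joints(angles): joint-space move.
- ctrl.gripper_open() and ctrl.close(effort=None): open the fingers fully, or close them until they stop; effort is the grip in N (None keeps the last).
- ctrl.wait(seconds).
- ctrl.ik(position, orientation): joint angles nearest the present ones, or None.
- ctrl.observe(): the state.
- ctrl.capture(name): name is "scene" or "top" or "wrist"; returns the picture (384x512x3 uint8, red, green, blue); there is no depth.
- ctrl.camera_model(name): a dict with "fx", "fy", "cx", "cy" (pixels), "D" ([k1, k2, p1, p2, k3] as OpenCV has them; the pictures are not rectified), "camera_from_world" (4x4, takes a point from world to camera coordinates). Camera axes: x right, y up, looking along -z (the intrinsics and any distortion apply to the point x, -y, -z); pixel columns grow to the right and rows downward; lengths in m; the calibration is good to about 2 mm. A picture is of the moment at which its call begins: read the wrist's pose just before it. camera_model takes no time and is no camera call; for the wrist camera it gives the pose at the moment of the call.
A pose or a line that the arm cannot do raises ctrl.MotionError and nothing moves.
- ctrl.sign_off(): hands the job in, once; it reports no verdict.
The state is a dict: "clock": time; "q": joint angles; "joint_velocities": joint speeds; "joint_torque": joint torques, N m; "tool_pos": TCP position; "tool_rot": TCP orientation; "wrist_force": force on the tool from outside, world axes, zero at the start; "wrist_torque": the same for the moment, N m; "gripper_width": finger opening in m.
Only numpy, scipy, OpenCV 4.12 (cv2) and the standard library are available. Lean on these libraries where they do the work, as an engineer would, in place of code of your own. Each camera call takes 0.05 s, during which the arm holds its last target. There are 200 camera calls.

## Task

One of the four blue jar lids on the display yogurt maker is not seated and rocks. Press down on the lids near their edges with the fingertips until you find the one that rocks level under the press, then nudge it sideways with the fingers until it drops home, so that all four lids lie flat and flush on their jars. Do not pick any lid up, and leave the honey jar, measuring cup and price card where they stand.

Things in the scene. Friction and masses are not known exactly. Their poses are not given: they have to be found in the camera images.
- maker: White square yogurt maker, 270 x 270 mm, deck 85 mm high, fixed to the counter; origin at the centre of its underside, z up. Its control strip faces its own -x. Four jars stand in wells in its deck, 130 mm apart in a square (each 65 mm from the centre along its x and its y).
- lid_a: Loose round blue plastic lid on jar_a, 74 mm across, 8 mm thick, 35 to 65 g; plug underneath 56 mm across, 4 mm deep. Origin at the centre of the plate's underside, z up through the lid: its top is 8 mm above. Seated, the plate lies flat on the rim: origin at rim height, up to 2 mm off the jar's centre. The four lids look the same; any one may be the unseated one (see lid_b, lid_c).
- jar_a_rim (a point): Centre of the mouth of glass jar_a, at rim height (110 mm above the counter, 25 mm above the deck). Fixed jar, 70 mm outside, mouth 60 mm, so a lid's plug has 2 mm of play all round. The direction of its axes x and y means nothing.
- lid_b: Loose lid on jar_b, same as lid_a. Any of the four, when unseated, is shifted about 5 mm off its jar's centre with its plug caught on the rim: it leans about 5 degrees, high on the side towards which it is shifted, low on the other.
- jar_b_rim (a point): Centre of the mouth of glass jar_b, at rim height (110 mm above the counter, 25 mm above the deck). Fixed jar, 70 mm outside, mouth 60 mm, so a lid's plug has 2 mm of play all round. The direction of its axes x and y means nothing.
- lid_c: Loose lid on jar_c, same as lid_a. Any of the four, when unseated, rocks level under a light press on its top at the high side, 12 mm in from its edge (its top is then 4 mm higher than a seated lid's) and falls back when let go. Pressed right at the very edge it could tip over; pressed at the centre or low side it does not rock.
- jar_c_rim (a point): Centre of the mouth of glass jar_c, at rim height (110 mm above the counter, 25 mm above the deck). Fixed jar, 70 mm outside, mouth 60 mm, so a lid's plug has 2 mm of play all round. The direction of its axes x and y means nothing.
- lid_d: Loose lid on jar_d, same as lid_a. Any of the four, when unseated, drops in when its edge is pushed from the high side towards the jar's centre by about 5 mm; a fingertip 2 mm above rim height catches the edge and clears the jar.
- jar_d_rim (a point): Centre of the mouth of glass jar_d, at rim height (110 mm above the counter, 25 mm above the deck). Fixed jar, 70 mm outside, mouth 60 mm, so a lid's plug has 2 mm of play all round. The direction of its axes x and y means nothing.
- honey: Bystander: small jar with yellow cap, 56 mm across, 85 mm tall, origin at the centre of its underside.
- card: Bystander: blank price card stand, 75 mm wide, 85 mm tall, origin at the centre of its foot.
- cup: Bystander: open steel measuring cup, 68 mm across, 60 mm tall, origin at the centre of its underside.
There are look-alikes about, which are no part of the job. Leave any orange look-alike of the lid_b alone.

How it is judged:
On the way, in this order (a step that is already met when the one before it is completed fails the run):
1. the unseated lid is pressed from above on its high side, so that it rocks level (lean under 0.045 rad while still standing more than 2.5 mm proud) under the fingers (((contact force between the fingers and lid_a above 0.8 N and angle between lid_a's own z axis and vertical below 0.045 rad and z of lid_a in the frame of jar_a_rim above 0.0025 m) or (contact force between the fingers and lid_b above 0.8 N and angle between lid_b's own z axis and vertical below 0.045 rad and z of lid_b in the frame of jar_b_rim above 0.0025 m) or (contact force between the fingers and lid_c above 0.8 N and angle between lid_c's own z axis and vertical below 0.045 rad and z of lid_c in the frame of jar_c_rim above 0.0025 m) or (contact force between the fingers and lid_d above 0.8 N and angle between lid_d's own z axis and vertical below 0.045 rad and z of lid_d in the frame of jar_d_rim above 0.0025 m))), for 0.1 s.
2. all four lids are seated in their jars (horizontal distance between lid_a and jar_a_rim below 0.004 m and z of lid_a in the frame of jar_a_rim between -0.003 and 0.0016 m and angle between each of lid_a, lid_b, lid_c, lid_d's own z axis and vertical below 0.03 rad and horizontal distance between lid_b and jar_b_rim below 0.004 m and z of lid_b in the frame of jar_b_rim between -0.003 and 0.0016 m and horizontal distance between lid_c and jar_c_rim below 0.004 m and z of lid_c in the frame of jar_c_rim between -0.003 and 0.0016 m and horizontal distance between lid_d and jar_d_rim below 0.004 m and z of lid_d in the frame of jar_d_rim between -0.003 and 0.0016 m), for 0.2 s.
At the end, for the whole second after the job is handed in: every lid lies at rest in its own jar's mouth: centre within 4 mm of the jar's centre, plate no more than 1.6 mm proud of the rim, lean under 0.03 rad; bystanders in place (all of step 2 and linear speed of each of lid_a, lid_b, lid_c, lid_d below 0.01 m/s); the robot touches nothing.
It fails at once if a lid is lifted more than 12 mm above its jar's rim (z of lid_a in the frame of jar_a_rim above 0.012 m or z of lid_b in the frame of jar_b_rim above 0.012 m or z of lid_c in the frame of jar_c_rim above 0.012 m or z of lid_d in the frame of jar_d_rim above 0.012 m).
It fails at once if the honey jar, cup or price card is moved more than 20 mm or tipped (distance of any of honey, cup, card from where it was at the start of the episode above 0.02 m or angle between any of honey, cup, card's own z axis and vertical above 0.3 rad).
It also fails if it takes over 67 s, if anything falls off the work surface, if the arm or the gripper's body presses on something with over 40 N, if the wrist force passes 120 N, or if a joint passes its speed limit or range.

## Working session

There is one attempt and no reset: what is moved stays moved. The work goes in short steps, each a Python script; the robot and the scene stay as the last script left them, time stands still between calls to the robot, and variables do not carry over. Pictures are saved under pics/ and viewed, about 8 in all and at most 12, crops included, and the job is handed in when it is done.

```bash
mkdir -p pics; ls
python3 - <<'E'
from rig import ctrl
import cv2,numpy as np
a=[cv2.cvtColor(ctrl.capture(n),cv2.COLOR_RGB2BGR) for n in("scene","top")]
for n,i in zip(("scene","top"),a): cv2.imwrite(f"pics/{n}0.png",i); m=ctrl.camera_model(n); print(n,m["fx"],m["D"],np.linalg.inv(m["camera_from_world"]).round(3).tolist())
cv2.imwrite("pics/both.png",cv2.resize(np.hstack(a),(800,300)))
print(ctrl.observe()["clock"])
E
```

```text
pics
scene 436.330635131624 [-0.04253269  0.          0.          0.          0.        ] [[-0.129, -0.559, 0.819, 1.507], [0.991, -0.091, 0.095, 0.106], [0.021, 0.824, 0.566, 0.739], [0.0, 0.0, 0.0, 1.0]]
top 350.79335476406993 [-0.08920423  0.          0.          0.          0.        ] [[-0.023, 0.998, -0.06, 0.554], [-1.0, -0.022, 0.012, 0.034], [0.011, 0.061, 0.998, 0.957], [0.0, 0.0, 0.0, 1.0]]
0.1
```

View pics/top0.png

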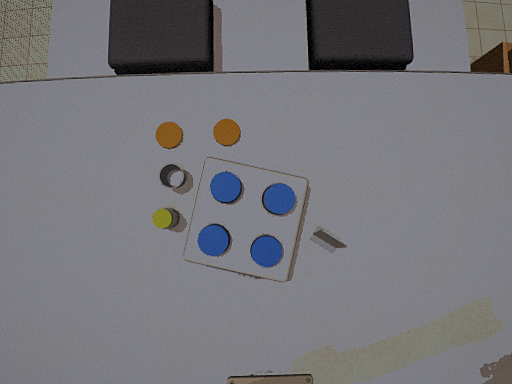

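View pics/scene0.png

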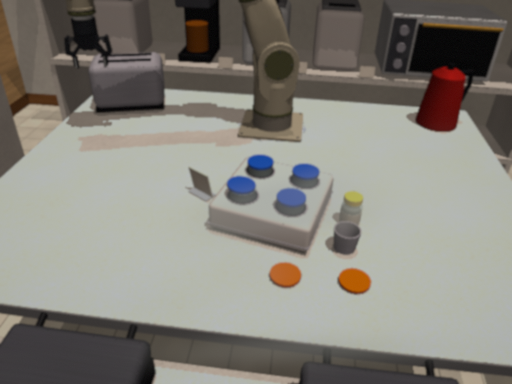

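The top view shows four blue lids at (226,187), (279,199), (214,240) and (266,251). Two orange look-alikes lie on the counter at (169,135) and (227,132) and are to be left alone. Honey is at (163,218), the cup at (173,176) and the card at (327,238).

```bash
cat > h.py <<'E'
from rig import ctrl
import cv2,numpy as np
def ray(m,px):
    K=np.array([[m["fx"],0,m["cx"]],[0,m["fy"],m["cy"]],[0,0,1]])
    u=cv2.undistortPoints(np.array(px,float).reshape(-1,1,2),K,np.array(m["D"])).reshape(-1,2)
    T=np.linalg.inv(m["camera_from_world"])
    d=np.c_[u[:,0],-u[:,1],-np.ones(len(u))]@T[:3,:3].T
    return T[:3,3],d
def plane(m,px,z):
    o,d=ray(m,px); return o+d*((z-o[2])/d[:,2])[:,None]
def blobs(img,lo,hi,amin=60):
    h=cv2.cvtColor(img,cv2.COLOR_BGR2HSV); k=cv2.inRange(h,lo,hi)
    c,_=cv2.findContours(k,cv2.RETR_EXTERNAL,cv2.CHAIN_APPROX_NONE)
    return [x for x in c if cv2.contourArea(x)>amin]
BLUE=((105,130,40),(130,255,255))
def fitc(p):
    A=np.c_[2*p[:,:2],np.ones(len(p))]; s=np.linalg.lstsq(A,(p[:,:2]**2).sum(1),rcond=None)[0]
    return s[:2],np.sqrt(s[2]+s[0]**2+s[1]**2)
def grid(C):
    "C ordered by model; returns centre,yaw of 130 mm square fitted"
    c=C.mean(0); d=C-c; a=np.arctan2(d[:,1],d[:,0]); y=(np.angle(np.exp(4j*(a-np.pi/4)).sum()))/4
    return c,y
E
python3 - <<'E'
from h import *
m=ctrl.camera_model("top"); im=cv2.imread("pics/top0.png")
C=[]
for c in blobs(im,*BLUE):
    e=cv2.fitEllipse(c); p=plane(m,[e[0]],.116)[0]; C.append(p[:2]); q,r=fitc(plane(m,c,.116)); print(np.array(e[0]).round(1),np.array(e[1]).round(1),p.round(4),q.round(4),r.round(4))
C=np.array(C); c,y=grid(C); print("grid",c.round(4),np.degrees(y))
for k in range(4):
    a=y+np.pi/4+k*np.pi/2; g=c+.0919*np.array([np.cos(a),np.sin(a)]); i=np.argmin(((C-g)**2).sum(1)); print(i,g.round(4),((C[i]-g)*1e3).round(1))
for n,px,z in(("honey",(163,218),.085),("cup",(173,176),.06),("card",(327,238),.04)): print(n,plane(m,[px],z)[0].round(3))
print(np.linalg.inv(ctrl.camera_model("wrist")["camera_from_world"]).round(3).tolist(),ctrl.camera_model("wrist")["fx"],ctrl.observe()["tool_rot"])
for R in(0,.3,.6,-.3): print(ctrl.ik([c[0],c[1],.34],[np.pi,0,y+R]))
E
```

```text
[266.  250.8] [29.8 30.3] [0.4663 0.0069 0.116 ] [0.4664 0.0069] 0.0358
[212.7 239.9] [29.4 30.1] [0.4953 0.1334 0.116 ] [0.4953 0.1335] 0.0355
[279.3 198.2] [29.5 29.8] [ 0.5912 -0.0281  0.116 ] [ 0.5913 -0.0281] 0.0356
[225.1 186.6] [29.4 29.8] [0.6222 0.1016 0.116 ] [0.6223 0.1017] 0.0356
grid [0.5438 0.0535] -13.999296542471289
3 [0.6225 0.1008] [-0.3  0.8]
1 [0.4964 0.1323] [-1.2  1.2]
0 [0.465  0.0062] [1.3 0.8]
2 [ 0.5911 -0.0253] [ 0.1 -2.8]
honey [0.55  0.26  0.085]
cup [0.657 0.24  0.06 ]
card [ 0.488 -0.156  0.04 ]
[[0.247, 0.925, 0.287, 0.228], [-0.969, 0.236, 0.072, -0.588], [-0.001, -0.296, 0.955, 0.374], [0.0, 0.0, 0.0, 1.0]] 312.44967675779964 [-3.14032206e+00  1.34969517e-05  2.48787990e-01]
[ 0.69497215  0.26100837 -1.05450842  1.44642711  0.22635217  1.5642374
 -2.1612551 ]
[ 0.71285457  0.26951585 -1.08126673  1.44575554  0.23721341  1.56678621
 -1.86909856]
[ 0.71788193  0.27203799 -1.08891543  1.44556909  0.24040767  1.56755265
 -1.57140869]
[ 0.67248675  0.25122516 -1.02174331  1.44728975  0.21368462  1.56137553
 -2.45213065]
```

Run:
```python
from h import *
ctrl.close()
L=[[.4663,.0069],[.4953,.1334],[.5912,-.0281],[.6222,.1016]]
out=[]
for i in(0,2,3,1):
    ctrl.move_to([*L[i],.23],[np.pi,0,.25]); ctrl.wait(.2)
    m=ctrl.camera_model("wrist"); im=cv2.cvtColor(ctrl.capture("wrist"),cv2.COLOR_RGB2BGR)
    cv2.imwrite(f"pics/w{i}.png",im); np.save(f"pics/w{i}.npy",m)
    out.append(cv2.resize(im,(400,300)))
    print(i,ctrl.observe()["tool_pos"])
    for c in blobs(im,*BLUE,500):
        x,y,w,h=cv2.boundingRect(c)
        if x>0 and y>0 and x+w<512 and y+h<384:
            e=cv2.fitEllipse(c); print(np.array(e[0]).round(1),np.array(e[1]).round(1),plane(m,[e[0]],.116)[0].round(4),fitc(plane(m,c,.118)))
cv2.imwrite("pics/wall.png",np.vstack([np.hstack(out[:2]),np.hstack(out[2:])]))
print(ctrl.observe()["clock"])
```

```text
0 [0.46636135 0.00660406 0.22998089]
[256.2 186.6] [81.4 84.5] [0.4667 0.0041 0.116 ] (array([0.46582429, 0.00384989]), np.float64(0.03615957321715469))
[114.5 116.8] [85.1 93.9] [0.4957 0.1309 0.116 ] (array([0.49471378, 0.13028469]), np.float64(0.03649629091938379))
2 [ 0.59075103 -0.02785287  0.23071038]
[187.2 277.2] [25.9 62.3] [0.4873 0.011  0.116 ] (array([0.48300719, 0.01081181]), np.float64(0.021912438725996953))
[ 63.9 239.9] [67.5 79.8] [0.496  0.1309 0.116 ] (array([0.4957341 , 0.13004563]), np.float64(0.03693100349707147))
[257.5 186.1] [82.3 85.1] [ 0.5916 -0.0313  0.116 ] (array([ 0.59074216, -0.03153247]), np.float64(0.036569203035909485))
[112.7 111.7] [85.2 94.3] [0.6235 0.0989 0.116 ] (array([0.62250112, 0.09823203]), np.float64(0.03645766697293129))
3 [0.62240964 0.10000041 0.23008969]
[188.  278.4] [23.  58.3] [0.5184 0.1379 0.116 ] (array([0.5136612 , 0.13766203]), np.float64(0.02066014983185755))
[383.3 250.7] [71.9 80.7] [ 0.5915 -0.0327  0.116 ] (array([ 0.59091165, -0.03240995]), np.float64(0.03783843413376597))
[254.6 185.1] [81.7 84.6] [0.6237 0.099  0.116 ] (array([0.62287131, 0.09881176]), np.float64(0.03617820967398303))
1 [0.49591833 0.13319139 0.22996871]
[380.3 248.4] [70.  79.8] [0.4669 0.0045 0.116 ] (array([0.46634733, 0.00483834]), np.float64(0.03684209924520023))
[255.8 187. ] [81.4 84.4] [0.4959 0.131  0.116 ] (array([0.49507125, 0.13079473]), np.float64(0.03616026443753195))
6.075
```

View pics/wall.png

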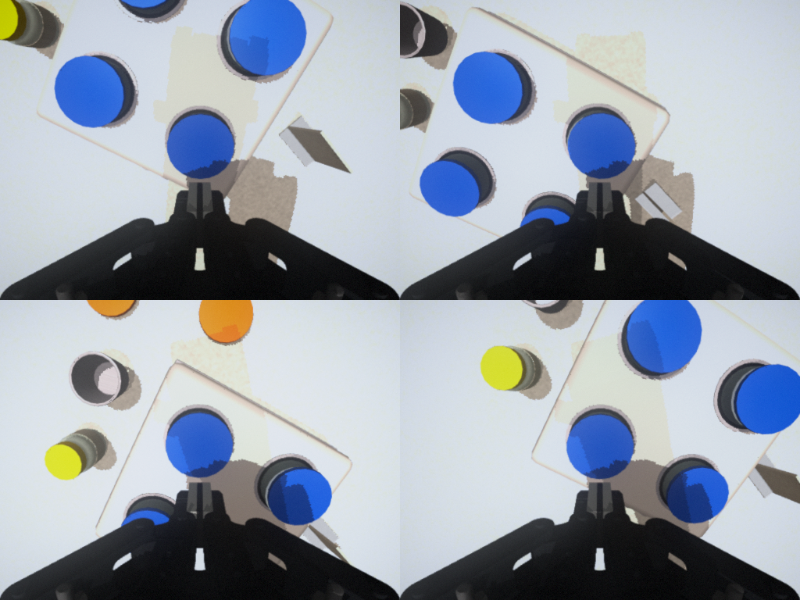

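Run:
```python
from h import *
W=np.array([[.4667,.0041],[.4958,.1309],[.5916,-.0313],[.6236,.099]])
M=.065*np.array([[-1,-1],[-1,1],[1,-1],[1,1]])
k=[0,1,3]
a=M[k]-M[k].mean(0);b=W[k]-W[k].mean(0)
th=np.angle(((b[:,0]+1j*b[:,1])*np.conj(a[:,0]+1j*a[:,1])).sum()); R=np.array([[np.cos(th),-np.sin(th)],[np.sin(th),np.cos(th)]])
G=(M-M[k].mean(0))@R.T+W[k].mean(0)
print(np.degrees(th),G.round(4),((W-G)*1e3).round(1))
im=cv2.imread("pics/w2.png")[110:270,180:340]; i3=cv2.imread("pics/w3.png")[170:330,303:463]; 
cv2.imwrite("pics/c2.png",np.hstack([cv2.resize(x,(400,400),interpolation=2) for x in(im,i3)]))
# project predicted rim/seat lids in w2
```

```text
-13.652250694878264 [[ 0.4661  0.004 ]
 [ 0.4968  0.1303]
 [ 0.5925 -0.0267]
 [ 0.6231  0.0997]] [[ 0.6  0.1]
 [-1.   0.6]
 [-0.9 -4.6]
 [ 0.5 -0.7]]
```

View pics/c2.png

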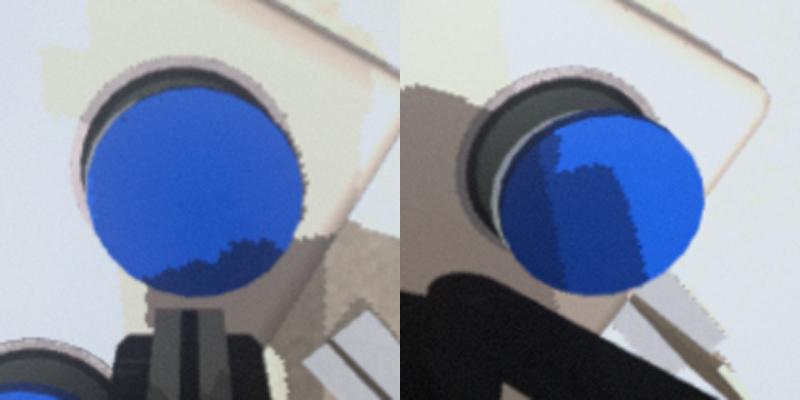

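The unseated lid is the one at top px (279,198): the wrist views put it (-0.9,-4.6) mm off the fitted jar grid, against about 5 mm expected. In the close crop the bare jar rim shows on its left (crop px 500,190), so it is blue, on a jar, and shifted toward about -y. I'll press it there.

Run:
```python
from h import *
c=np.array([.5914,-.0297]); d=np.array([-.19,-.98]); d/=np.linalg.norm(d); p=c+.018*d
ctrl.move_to([*p,.20],[np.pi,0,-.19]); ctrl.line_to([*p,.135],.06); ctrl.wait(.3)
o=ctrl.observe(); print(o["tool_pos"],o["wrist_force"])
print(ctrl.line_to([*p,.1185],.008,threshold=2.0))
for _ in range(4):
    o=ctrl.observe(); print(o["clock"],o["tool_pos"].round(4),o["wrist_force"].round(2)); ctrl.wait(.15)
im=cv2.cvtColor(ctrl.capture("wrist"),cv2.COLOR_RGB2BGR); cv2.imwrite("pics/press.png",im)
```

```text
[ 0.58804053 -0.0474201   0.13515357] [-0.16453445  0.19682766  0.89696039]
True
9.875 [ 0.588  -0.0479  0.1222] [ 1.41 -1.1   2.75]
10.025 [ 0.588  -0.0478  0.1222] [ 1.16 -1.29  3.84]
10.175 [ 0.588  -0.0478  0.1221] [ 1.56 -1.7   5.11]
10.325 [ 0.588  -0.0478  0.1221] [ 0.93 -1.68  4.92]
```

View pics/press.png

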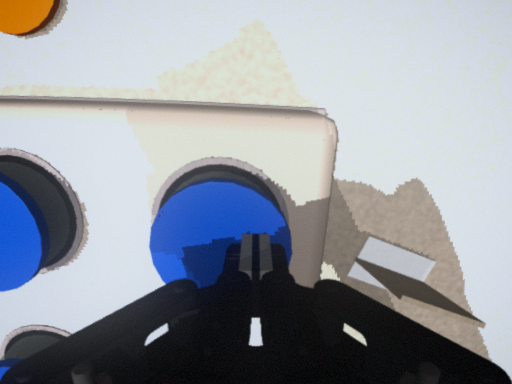

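Run:
```python
from h import *
cap=lambda:cv2.cvtColor(ctrl.capture("scene"),cv2.COLOR_RGB2BGR)
A=cap(); p=ctrl.observe()["tool_pos"]
ctrl.line_to([.588,-.0475,.135],.05); ctrl.wait(.3); B=cap(); print(ctrl.observe()["wrist_force"].round(2))
C=cv2.imread("pics/scene0.png")
cv2.imwrite("pics/ab.png",np.hstack([cv2.resize(x[145:225,200:280],(266,266),interpolation=0) for x in(C,A,B)]))
for x in(C,A,B):
    for c in blobs(x,*BLUE,100):
        if abs(c[:,0,0].mean()-241)<12 and abs(c[:,0,1].mean()-187)<12:
            q=c[:,0]; print([(int(u),int(q[q[:,0]==u,1].min()),int(q[q[:,0]==u,1].max())) for u in(230,235,240,245,250,253)],q[:,0].min(),q[:,0].max())
print(ctrl.observe()["clock"])
```

```text
[-0.25 -0.11  0.8 ]
[(230, 179, 188), (235, 177, 191), (240, 177, 191), (245, 178, 191), (250, 180, 190), (253, 182, 188)] 228 254
[(230, 183, 189), (235, 184, 191), (240, 177, 191), (245, 178, 191), (250, 179, 189), (253, 182, 187)] 227 254
[(230, 181, 188), (235, 181, 191), (240, 177, 191), (245, 178, 191), (250, 180, 190), (253, 182, 188)] 228 254
11.3417
```

View pics/ab.png

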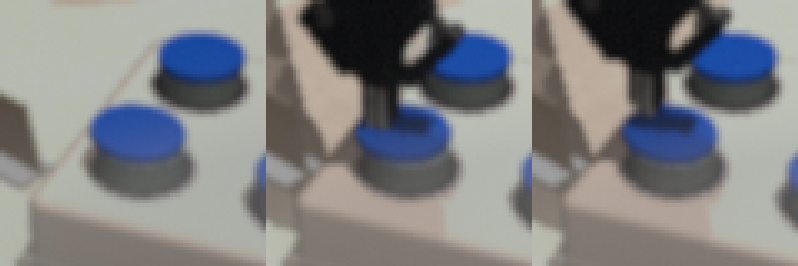

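Pressed, the lid's low side rose 1 px and its high side sank 1 px, and the tip stood at z=0.122, which is 4 mm proud. After release it fell back, so this is the rocker. Next is the nudge.

Run:
```python
from h import *
c=np.array([.5914,-.0297]); d=np.array([-.19,-.98]); d/=np.linalg.norm(d); P=lambda r,z:[*(c+r*d),z]
ctrl.line_to(P(.018,.15),.1); ctrl.line_to(P(.054,.15),.1); ctrl.line_to(P(.054,.1125),.08); ctrl.wait(.3)
print(ctrl.observe()["tool_pos"].round(4),ctrl.observe()["wrist_force"].round(2))
for r in(.047,.044,.042,.040,.039,.038,.037,.036):
    s=ctrl.line_to(P(r,.1125),.012,threshold=3.0); o=ctrl.observe(); print(r,s,o["tool_pos"].round(4),o["wrist_force"].round(2))
    if s: break
cv2.imwrite("pics/n.png",cv2.cvtColor(ctrl.capture("scene"),cv2.COLOR_RGB2BGR))
print(o["clock"])
```

```text
[ 0.5813 -0.0828  0.1129] [-0.07  0.25 -0.41]
0.047 False [ 0.5825 -0.0758  0.1125] [-0.14 -0.62  0.11]
0.044 False [ 0.583  -0.0728  0.1125] [0.15 0.4  0.18]
0.042 False [ 0.5834 -0.0708  0.1125] [-0.09 -0.69 -0.57]
0.04 False [ 0.5838 -0.0688  0.1125] [-0.28 -0.81  0.44]
0.039 False [ 0.584  -0.0679  0.1125] [-0.29 -0.03  0.  ]
0.038 False [ 0.584  -0.0675  0.1125] [-1.4  -2.01  0.52]
0.037 False [ 0.584  -0.0673  0.1124] [-3.11 -5.17  2.5 ]
0.036 False [ 0.5841 -0.0671  0.1124] [-3.9  -7.36  2.4 ]
15.8333
```

Resistance built up at r≈38 mm, which fits the plug meeting the far wall of the mouth. I'll back off and look.

Run:
```python
from h import *
c=np.array([.5914,-.0297]); d=np.array([-.19,-.98]); d/=np.linalg.norm(d); P=lambda r,z:[*(c+r*d),z]
ctrl.line_to(P(.054,.1125),.05); ctrl.line_to(P(.054,.16),.1)
sc=cv2.cvtColor(ctrl.capture("scene"),cv2.COLOR_RGB2BGR)
ctrl.move_to([.6222,.1,.23],[np.pi,0,.25]); ctrl.wait(.2); a=cv2.cvtColor(ctrl.capture("wrist"),cv2.COLOR_RGB2BGR)
ctrl.move_to([.5912,-.0281,.23],[np.pi,0,.25]); ctrl.wait(.2); m=ctrl.camera_model("wrist"); b=cv2.cvtColor(ctrl.capture("wrist"),cv2.COLOR_RGB2BGR)
W=[]
for k in blobs(b,*BLUE,500):
    e=cv2.fitEllipse(k); print(np.array(e[0]).round(1),plane(m,[e[0]],.116)[0].round(4))
cv2.imwrite("pics/after.png",np.hstack([cv2.resize(x,(266,266),interpolation=2) for x in(b[110:270,180:340],a[170:330,303:463],sc[145:225,200:280])]))
print(ctrl.observe()["clock"])
```

```text
[188.4 277.3] [0.4883 0.0109 0.116 ]
[ 64.7 240.6] [0.496 0.131 0.116]
[253.2 184.2] [ 0.5931 -0.026   0.116 ]
[114.  112.6] [0.6235 0.0989 0.116 ]
18.975
```

View pics/after.png

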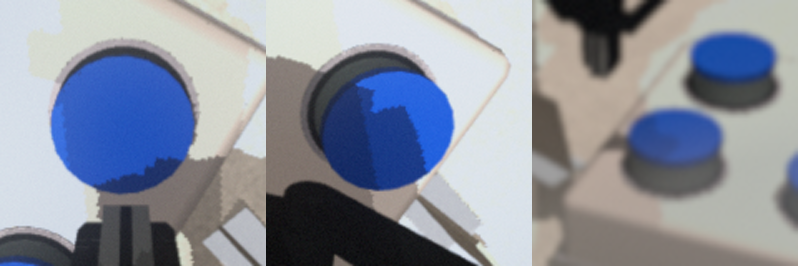

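The lid moved 5.5 mm and now lies within 1 mm of the predicted jar centre, with no bare rim showing. I'll check its top height by a light touch on both sides, plus a reference lid.

Run:
```python
from h import *
d=np.array([-.19,-.98]); d/=np.linalg.norm(d)
for n,c,r in(("high",[.593,-.026],.018),("opp",[.593,-.026],-.018),("refD",[.623,.1],.015)):
    p=np.array(c)+r*d
    ctrl.move_to([*p,.15],[np.pi,0,-.19]); ctrl.line_to([*p,.126],.06); ctrl.wait(.2)
    s=ctrl.line_to([*p,.1145],.008,threshold=2); print(n,s,ctrl.observe()["tool_pos"].round(4)); ctrl.line_to([*p,.15],.08)
ctrl.line_to([*p,.24],.15); ctrl.move_to([.5912,-.0281,.24],[np.pi,0,.25]); ctrl.wait(.3)
m=ctrl.camera_model("wrist"); b=cv2.cvtColor(ctrl.capture("wrist"),cv2.COLOR_RGB2BGR)
for k in blobs(b,*BLUE,500):
    e=cv2.fitEllipse(k); print(plane(m,[e[0]],.116)[0].round(4))
t=cv2.cvtColor(ctrl.capture("scene"),cv2.COLOR_RGB2BGR); cv2.imwrite("pics/end.png",t); print(ctrl.observe()["clock"])
```

```text
high True [ 0.5895 -0.0437  0.1182]
opp True [ 0.5964 -0.0083  0.1182]
refD True [0.6201 0.0853 0.1182]
[0.4854 0.0105 0.116 ]
[0.4959 0.131  0.116 ]
[ 0.593 -0.026  0.116]
[0.6235 0.0989 0.116 ]
28.7667
```

View pics/end.png

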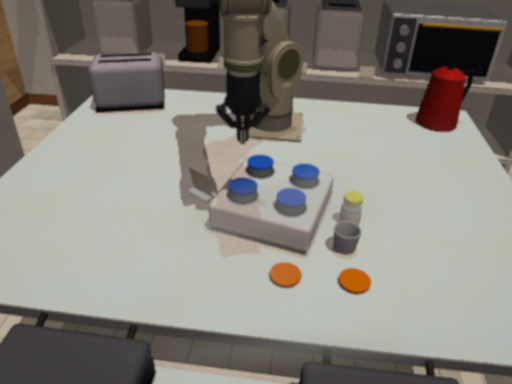

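The final view shows all the lids flat, with the card (202,185), honey (352,205) and cup (346,238) where they stood. The lid's top is at 0.1182 on both sides, the same as the reference lid.

```bash
python3 -c "
from rig import ctrl
ctrl.sign_off()"
```

```text
the job is handed in; nothing more can be done
```

I found the unseated lid, rocked it level and nudged it home. The job was handed in at about 29 s on the robot's clock; no verdict is reported.

- **Which lid:** it was the blue lid on the jar farthest to the robot's right and toward the back (x≈0.593, y≈-0.027). It sat about 4.7 mm off its jar, roughly toward -y, and the jar rim showed bare on the other side. I picked it out from the images and pressed only that one before the nudge.
- **Press:** 3–5 N on the high side held the fingertip at z = 0.122, 4 mm above a seated lid. It rocked up on the low side and down on the high side by about 1 px each in the scene camera, and fell back when released. I did not measure the lean angle under the press directly; levelness is inferred from that height, the force and the pixel shift.
- **Nudge:** pushing the edge toward the jar's centre moved the lid 5.5 mm, until the push met firm resistance at about 8 N.
- **Last checks:**
  - The lid's centre is within about 1 mm of the predicted jar centre.
  - Its top is at 0.1182 on both sides, the same as the one reference lid I touched. The other two seated lids I checked only in the images.
  - The honey jar, cup and card look unmoved, and the arm was clear of everything.
- **Disagreement:** the top and wrist cameras differed by about 2.5 mm in y. I used their average and let contact forces settle the rest.

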